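Register a wooden plaque in the spray-stencil jig

TASK

Lay the wooden plaque flat on the white bed of the stencil jig, lengthwise, and slide it in under the blue stencil plate until its end is fully home against the back stop and its long side is flush along the side fence, ready for spraying. Push it gently, let go of it there, and do not disturb the timer, the spice jar or the colour bottle.

Things in the scene. Friction and masses are not known exactly. Their poses are not given: they have to be found in the camera images.
- plaque: loose flat bar of pale wood with rounded edges and a thin dark border line on top, 140 x 52 x 16 mm, about 0.12 kg; origin at the centre of its underside, x along its 140 mm length, y along its 52 mm width, z up. Starts on the worktop to the left or the right of the jig. Either end may go in first.
- jig: fixed stencil jig: white bed 250 (x) x 130 (y) x 12 mm high; origin under the bed's centre, x from the open front to the back stop, y towards the side fence, z up. In mm in this frame: bed top z = 12; aluminium back stop, inner face x = 111; aluminium side fence, inner face y = 46, from x = -19 to the back stop, its top at z = 26 (34 beyond x = 75)
- plate_edge (a point): middle of the front edge of the blue stencil plate, on its underside: (71, 5, 34) mm in the jig's frame. The 5 mm plate bridges the bed from here to the back stop (top z = 39, screws to 41), leaving 22 mm of height over the bed for the 16 mm plaque; in front of it the bed is open above
- post (a point): front inner corner, on the bed, of the aluminium post that carries the plate on the side away from the fence: (77, -34, 12) mm in the jig's frame. It runs from here to the back stop; between post and fence the way in is 80 mm wide
- seat (a point): point on the bed top where the plaque's origin lies when it is home: (41, 20, 12) mm in the jig's frame, axes as the jig's. The front end of the plaque is then at x = -29 and 100 mm of it stays outside the plate
- stop_corner (a point): inner corner where back stop and side fence meet, on the bed top: (111, 46, 12) mm in the jig's frame, axes as the jig's
- timer: bystander: round red kitchen timer, 68 mm wide, 53 mm high; origin at the centre of its underside; stands on the worktop on the side of the jig where the plaque is not
- jar: bystander: spice jar with a red lid, 45 mm wide, 106 mm high; origin at the centre of its underside; to the right of the jig
- spray_colour: bystander: small white-topped colour bottle, 36 mm wide, 118 mm high; origin at the centre of its underside; to the left of the jig
Not all that is in view belongs to the job. Of the things that look like the plaque, the largest one is meant.

How it is judged:
At the end, for the whole second after the job is handed in: The plaque lies flat on the bed (within 3 mm of height, tilt under 0.05 rad) under the stencil plate, within 2.5 mm of the home position along both the back stop and side fence directions, parallel to the fence within 0.02 rad, at rest (x of plaque in the frame of seat between -0.0025 and 0.0025 m and y of plaque in the frame of seat between -0.0025 and 0.0025 m and z of plaque in the frame of seat between -0.003 and 0.003 m and angle between the x axis of plaque and the x axis of jig, either way round below 0.02 rad and angle between plaque's own z axis and vertical below 0.05 rad and linear speed of plaque below 0.01 m/s); the robot touches nothing.
It fails at once if the plaque is rammed or pressed into the jig with more than 80 N (contact force between plaque and jig above 80 N).
It fails at once if the timer is moved by more than 20 mm (distance of timer from where it was at the start of the episode above 0.02 m).
It fails at once if the spice jar is moved by more than 20 mm (distance of jar from where it was at the start of the episode above 0.02 m).
It fails at once if the colour bottle is moved by more than 20 mm (distance of spray_colour from where it was at the start of the episode above 0.02 m).
It also fails if it takes over 72 s, if anything falls off the work surface, if the arm or the gripper's body presses on something with over 40 N, if the wrist force passes 120 N, or if a joint passes its speed limit or range.

ROBOT

A 6-joint arm with a two-finger parallel gripper is mounted at the origin on a cart in front of the work surface, level with it; the furniture and walls round the work are solid. World frame = base frame: x ahead of the robot, y to its left, z up, the work surface at z = 0. Lengths are in m, angles in rad, forces in N, time in s.
With the tool pointing down it reaches from about 0.35 to 0.85 m from the base axis. Payload 8.1 kg.
Tool frame: the origin (TCP) lies midway between the tips of the shut fingers; the grasp point (between the pads) lies 19 mm behind it; z points along the fingers, y is the line along which they close (so a half turn about z gives the same grasp; the last joint's range is limited). The gripper opens to 85 mm and grips with 20 to 120 N. Pads are 22 mm wide; open, the fingers measure 114 mm over their backs; the gripper's body (76 mm by 85 mm) begins 54 mm behind the grasp point. The pads swing forward as they close: fully open they stand 13 mm farther back than shut.
Start: joints at [1.192, 0.13, 1.488, -0, 1.523, -0.085], TCP at [0.174, 0.574, 0.231] pointing down, gripper open.
Joint ranges: [-2.96, 2.96], [-0.89, 2.26], [0.02, 2.5], [-1.34, 4.48], [0, 2.73], [-2.66, 2.66]. Speed limits (rad/s): [2.39, 2.39, 2.79, 3.14, 3.14, 3.14].

INTERFACE

Orientations are given as a unit quaternion [w, x, y, z].
In Python, from bench import robot, eyes, order gives the robot as it stands.
- The arm moves only by the shell command python3 -m pendant 'ROWS' [FORCE]. ROWS is JSON, a list of rows, each an object with "translation": the shift along the tool's x, y, z in mm, a list of three; "spin": the turn about the tool's z in degrees; "claw": the opening, from -1 (shut) to 1 (fully open). A call has 1 to 5 rows; each row is the pose to reach, as a shift and turn from the pose commanded when the call began, along the tool's axes at that moment; what a row does not reach only later rows make up. A row lasts 1/12 s, in which the tool goes at most 41.7 mm and 7.16 degrees, less where a joint would pass 70% of its speed; a pose out of reach is approached as far as the arm can. A call with a gripper value outside its range is refused whole. The fingers move at their own pace and stop on an object; FORCE is the grip in N (left out, the last holds). Time passes only in rows, so rows that repeat a pose let the fingers close. It gives the time, the measured TCP pose, the force, the opening and the grip force at its end, in the units of the state.
- robot.read_state(): the state, without advancing time (a new reading comes with each control period).
- eyes.camera(name): name is "side" or "top" or "wrist"; returns the picture (400x640x3 uint8, blue, green, red); there is no depth.
- eyes.camera_model(name): a dict with "fx", "fy", "cx", "cy" (pixels), "k1" (the pictures are not rectified: a ray, as slopes to the right and down, at radius r is drawn at 1 + k1 r^2 times it, then the intrinsics apply), "R" (3x3) and "t" (3): a world point X has camera coordinates R X + t; the wrist camera has in their place "T_tool_cam" (4x4, takes a point from camera to tool coordinates, whose origin is the TCP and whose axes are the flange's). Camera axes: x right, y down, z forward; pixel columns grow to the right and rows downward; lengths in m; the calibration is good to about 2 mm. A picture is of the moment at which its call begins: read the wrist's pose just before it. camera_model takes no time and is no camera call.
- order.job_done(): hands the job in; it is judged then, once.
The state is a dict: "t": time; "joint_positions": joint angles; "joint_vel": joint speeds; "effort": joint torques, N m; "ee_pos": TCP position; "eef_rot": TCP orientation; "ft_force": force on the tool from outside, world axes, zero at the start; "torque": the same for the moment, N m; "finger_gap": opening from 0.0 (shut) to 1.0 (fully open); "grip_force": force on a finger pad.
Only numpy, scipy, OpenCV 4.12 (cv2) and the standard library are available. Lean on these libraries where they do the work, as an engineer would, in place of code of your own. Each camera call takes 0.05 s, during which the arm holds its last target. There are 200 camera calls.

## Working session

There is one attempt and no reset: what is moved stays moved. The work goes in short steps, Python scripts to look and compute and a shell command to move; the robot and the scene stay as the last step left them, time stands still between calls to the robot, and variables do not carry over. Pictures are saved under pics/ and viewed, at most 10 in all, crops included, and the job is handed in when it is done.

```bash
mkdir -p pics; ls; python3 - <<'E'
from bench import robot, eyes
import cv2
for n in ("top","side"):
    cv2.imwrite(f"pics/{n}0.png",eyes.camera(n)); m=eyes.camera_model(n); print(n,{k:(v if not hasattr(v,'tolist') else v.tolist()) for k,v in m.items()})
print(eyes.camera_model("wrist"))
print(robot.read_state())
E
```

```text
pics
top {'fx': 441.1856503081695, 'fy': 441.1856503081695, 'cx': 316.9202285076073, 'cy': 197.0614813261922, 'k1': -0.0744979628027354, 'R': [[0.06701902777462321, -0.9977408796553461, 0.00464617915287495], [-0.9774353654287122, -0.06658859410894916, -0.2004646241705323], [0.2003211329974535, 0.00889360439697669, -0.9796899241471487]], 't': [-0.015541174342540055, 0.5246983650953201, 0.9421943729037328]}
side {'fx': 396.72812118048097, 'fy': 396.72812118048097, 'cx': 314.05997132755624, 'cy': 196.79908939560187, 'k1': 0.009744950382759762, 'R': [[0.6258321533578135, -0.7799285855467479, -0.006746648840098176], [-0.6847975488921719, -0.5453152330471804, -0.48340833012886036], [0.3733449247743917, 0.30715256478458486, -0.8753689902500861]], 't': [-0.2995224962024454, 0.4004972763540003, 0.905374216152031]}
{'fx': 325.78797077284213, 'fy': 325.78797077284213, 'cx': 322.0286950467624, 'cy': 201.3971973906571, 'k1': -0.05829564745237759, 'T_tool_cam': array([[-8.68430968e-05, -9.61971239e-01, -2.73150744e-01,
         6.95433749e-02],
       [ 9.99999665e-01,  1.38921119e-04, -8.07177699
[... 200 characters left out ...]
])}
{'t': 0.1, 'joint_positions': array([ 1.19160903e+00,  1.31058374e-01,  1.48916410e+00,  1.08144960e-05,
        1.52301441e+00, -8.54136418e-02]), 'joint_vel': array([-0.00054431, -0.00132528, -0.00213086,  0.00017848,  0.00073881,
       -0.00148299]), 'effort': array([ 8.59399097e-04, -5.70953143e+01, -5.01942980e+01, -2.68405292e-04,
        8.09849182e-03,  2.78306095e-05]), 'ee_pos': array([0.17353922, 0.57384028, 0.23036907]), 'eef_rot': array([-1.94520838e-04,  1.46359409e-01,  9.89231140e-01, -7.98790599e-04]), 'ft_force': array([-0.36937566, -0.61848488,  1.03726169]), 'torque': array([-0.026225  , -0.09405498,  0.02066052]), 'grip_force': 0.0, 'finger_gap': 0.9984683090962625}
```

View pics/top0.png

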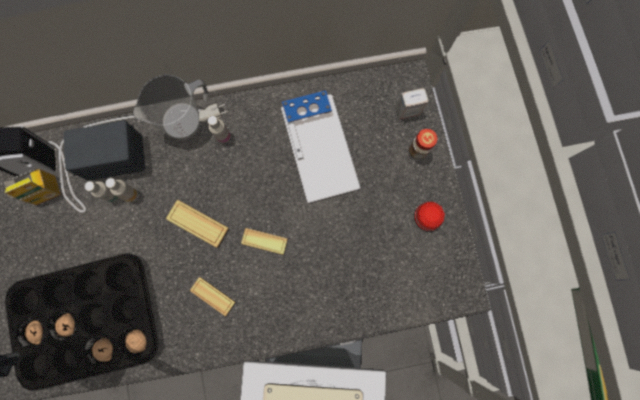

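View pics/side0.png

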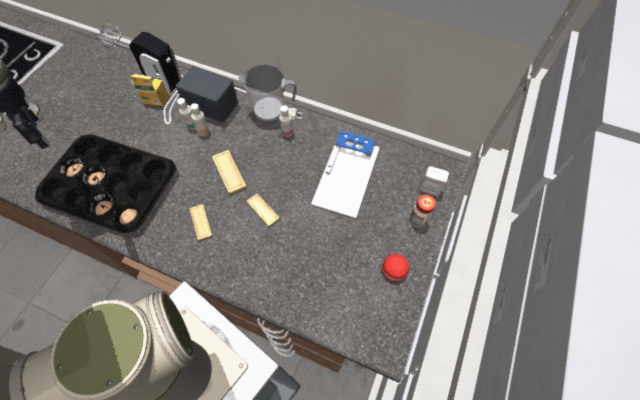

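Top view: the robot is at the bottom and the jig's bed spans (285,105) to (358,188). The blue plate is at (307,107) and the fence is along the left edge at (297,140). Plaque lookalikes are the bars at (197,223), (264,241) and (212,296). The largest is (197,223), so I'm taking that one. The timer is at (430,216), the jar at (426,140) and the colour bottle at (217,128).

```bash
cat > h.py <<'E'
import numpy as np, cv2
from scipy.spatial.transform import Rotation as Ro
from bench import robot, eyes
def qR(q): return Ro.from_quat([q[1],q[2],q[3],q[0]]).as_matrix()
def cam(name, st=None):
    m=eyes.camera_model(name); K=np.array([[m['fx'],0,m['cx']],[0,m['fy'],m['cy']],[0,0,1.]])
    if name=='wrist':
        st=st or robot.read_state(); T=np.eye(4); T[:3,:3]=qR(st['eef_rot']); T[:3,3]=st['ee_pos']
        M=np.linalg.inv(T@np.array(m['T_tool_cam'])); R,t=M[:3,:3],M[:3,3]
    else: R,t=np.array(m['R']),np.array(m['t'])
    return K,np.array([m['k1'],0,0,0.]),R,t
def ray(c,px,z):
    K,d,R,t=c; p=cv2.undistortPoints(np.array(px,float).reshape(-1,1,2),K,d)[:,0]
    D=np.c_[p,np.ones(len(p))]@R; o=-R.T@t
    return o+D*((z-o[2])/D[:,2])[:,None]
def proj(c,X):
    K,d,R,t=c; return cv2.projectPoints(np.array(X,float).reshape(-1,3),cv2.Rodrigues(R)[0],t,K,d)[0][:,0]
def rect(c,cnt,z):
    P=ray(c,cnt.reshape(-1,2),z)[:,:2]*1000
    (x,y),(w,h),a=cv2.minAreaRect(P.astype(np.float32))
    if w<h: w,h,a=h,w,a+90
    return np.round([x,y,w,h,(a+90)%180-90],1)
def blobs(mask,amin=80):
    return [k for k in cv2.findContours(mask,cv2.RETR_EXTERNAL,cv2.CHAIN_APPROX_NONE)[0] if cv2.contourArea(k)>amin]
E
python3 - <<'E'
from h import *
for n in ("top","side"):
    im=eyes.camera(n); c=cam(n); hsv=cv2.cvtColor(im,cv2.COLOR_BGR2HSV)
    for nm,lo,hi,z in (("wood",(12,60,120),(32,255,255),.016),("white",(0,0,185),(180,45,255),.012),("blue",(100,120,60),(125,255,255),.039),("red",(0,200,100),(8,255,255),.03)):
        for k in blobs(cv2.inRange(hsv,lo,hi)):
            m=k.reshape(-1,2).mean(0)
            r=rect(c,k,z)
            if 200<r[0]<1000 and r[2]<400: print(n,nm,m.round(),r)
    if n=="top": cv2.imwrite("pics/crop.png",np.hstack([cv2.resize(im[190:320,150:300],None,fx=2.6,fy=2.6),cv2.resize(im[80:210,260:410],None,fx=2.6,fy=2.6)]))
E
```

```text
top wood [212. 296.] [289.1 242.1 102.1  39.3  59.9]
top wood [264. 241.] [421.8 135.3 102.5  39.6  79.7]
top wood [196. 223.] [452.3 296.3 142.1  54.4  65.7]
top wood [ 26. 182.] [525.6 736.4  98.6  47.6 -78.7]
top white [321. 150.] [657.6  22.5 244.8 126.   19.4]
top white [415.  97.] [ 803.3 -205.5   55.2   33.2  -72.3]
top blue [308. 105.] [749.4  59.6 106.8  53.6 -71.1]
top red [430. 215.] [ 504.2 -242.8   58.5   55.9    0.7]
side wood [200. 222.] [286.3 239.7 103.8  39.8  60. ]
side wood [262. 209.] [418.1 133.6 104.4  40.9  79.6]
side wood [228. 171.] [449.4 295.1 144.4  54.8  65.5]
side wood [147.  89.] [521.  725.4 176.9  87.3  69.2]
side white [389. 390.] [ 262.1 -386.5   44.8   23.4   13.4]
side white [375. 387.] [ 248.2 -358.2   56.6   13.6   14.9]
side white [419. 326.] [ 428.8 -363.4  238.8    8.3   15. ]
side white [456. 228.] [ 705.3 -306.4  208.     8.2   15. ]
side white [437. 174.] [ 818.5 -181.2   60.8   40.   -71.3]
side white [347. 178.] [654.8  22.5 250.3 130.3  19.4]
side white [276. 109.] [714.3 347.6 132.4  81.5 -57.2]
side white [207.  67.] [703.1 654.9 257.4  16.7 -75.1]
side white [33. 46.] [ 405.7 1221.3  353.6  168.9   69.3]
side blue [355. 142.] [746.4  60.  107.5  55.3 -71.8]
```

View pics/crop.png

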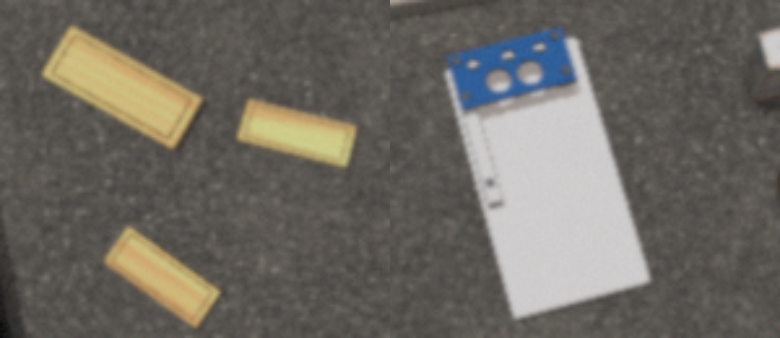

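The crop confirms the big bordered bar (142 x 54 mm measured, centre (451,296) mm, yaw 65.7°). Both views put the jig at about (656,22), yaw 19.4°. I'll move above the bar's rear end.

```bash
python3 -m pendant '[{"translation":[-34,-24,0],"spin":0,"claw":1},{"translation":[-68,-48,0],"spin":0,"claw":1},{"translation":[-102,-72,0],"spin":0,"claw":1},{"translation":[-136,-96,0],"spin":0,"claw":1},{"translation":[-170,-120,0],"spin":0,"claw":1}]' 60
python3 -m pendant '[{"translation":[-34,-24,0],"spin":0,"claw":1},{"translation":[-68,-48,0],"spin":0,"claw":1},{"translation":[-102,-72,0],"spin":0,"claw":1},{"translation":[-136,-96,0],"spin":0,"claw":1},{"translation":[-169,-120,0],"spin":0,"claw":1}]' 
python3 -m pendant '[{"translation":[0,0,0],"spin":7,"claw":1},{"translation":[0,0,0],"spin":14,"claw":1},{"translation":[0,0,0],"spin":21,"claw":1},{"translation":[0,0,0],"spin":28,"claw":1},{"translation":[0,0,0],"spin":35,"claw":1}]' 
python3 -m pendant '[{"translation":[0,0,0],"spin":7,"claw":1},{"translation":[0,0,0],"spin":14,"claw":1},{"translation":[0,0,0],"spin":21,"claw":1},{"translation":[0,0,0],"spin":28,"claw":1},{"translation":[0,0,0],"spin":35,"claw":1}]' 
python3 -m pendant '[{"translation":[0,0,0],"spin":7,"claw":1},{"translation":[0,0,0],"spin":14,"claw":1},{"translation":[0,0,0],"spin":21,"claw":1},{"translation":[0,0,0],"spin":27.5,"claw":1},{"translation":[0,0,0],"spin":27.5,"claw":1}]' 
cat >> h.py <<'E'
def tool(st=None):
    st=st or robot.read_state(); R=qR(st['eef_rot']); return R,st['ee_pos']*1000,np.degrees(np.arctan2(R[1,0],R[0,0]))
def go(target,yaw,st=None):
    R,p,a=tool(st); print("tcp",p.round(1),"yaw",round(a,2),"tilt",R[2,2].round(5),"shift",(R.T@(np.array(target)-p)).round(1),"spin",round((a-yaw+180)%360-180,2))
def wristwood(z,save=None):
    st=robot.read_state(); im=eyes.camera("wrist"); c=cam("wrist",st)
    if save: cv2.imwrite(save,im)
    hsv=cv2.cvtColor(im,cv2.COLOR_BGR2HSV)
    for k in blobs(cv2.inRange(hsv,(12,60,110),(32,255,255)),1500): print("wood",k.reshape(-1,2).mean(0).round(),cv2.boundingRect(k),rect(c,k,z))
    return im,c
E
python3 - <<'E'
from h import *
wristwood(.016,"pics/w1.png"); go([428,246,100],65.6)
E
```

```text
t: 0.62
ee_pos: [0.3023, 0.4086, 0.2311]
eef_rot: [-0.0, 0.146, 0.989, -0.0]
ft_force: [0.5, 1.0, 0.3]
finger_gap: 0.993
grip_force: 0.0
t: 1.03
ee_pos: [0.4295, 0.2445, 0.2313]
eef_rot: [0.0, 0.146, 0.989, 0.0]
ft_force: [1.1, 0.8, 0.2]
finger_gap: 1.0
grip_force: 0.0
t: 1.45
ee_pos: [0.4287, 0.2461, 0.2311]
eef_rot: [-0.0, 0.44, 0.898, -0.0]
ft_force: [0.2, -0.1, -0.6]
finger_gap: 0.999
grip_force: 0.0
t: 1.87
ee_pos: [0.4286, 0.2463, 0.2311]
eef_rot: [-0.0, 0.689, 0.724, -0.0]
ft_force: [0.9, 0.1, 0.0]
finger_gap: 0.998
grip_force: 0.0
t: 2.28
ee_pos: [0.4286, 0.2464, 0.2311]
eef_rot: [-0.0, 0.842, 0.54, -0.0]
ft_force: [-0.4, -0.2, 0.5]
finger_gap: 1.001
grip_force: 0.0
wood [355. 254.] (331, 215, 48, 80) [422.3 138.7  99.2  37.3  79.8]
wood [217. 221.] (201, 182, 32, 82) [291.6 244.4 100.2  36.8  59.4]
wood [323. 119.] (297, 53, 51, 133) [451.9 297.  138.2  52.1  65.5]
tcp [428.6 246.4 231.1] yaw 65.77 tilt -1.0 shift [ -0.5  -0.4 131.1] spin 0.17
```

View pics/w1.png

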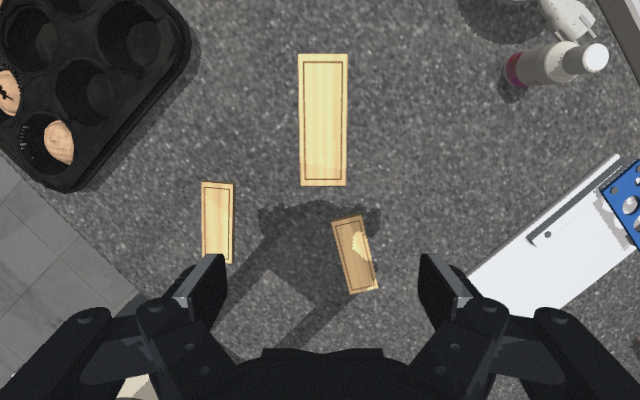

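The wrist view shows the plaque at (323,119), clear of both small bars at (217,221) and (355,254), and its pose agrees with the other views. I'll descend and grip near its rear end.

```bash
python3 -m pendant '[{"translation":[0,0,40],"spin":0,"claw":1},{"translation":[0,0,80],"spin":0,"claw":1},{"translation":[0,0,120],"spin":0,"claw":1},{"translation":[0,0,160],"spin":0,"claw":1},{"translation":[0.5,-0.5,190],"spin":0,"claw":1}]' 60
python3 -m pendant '[{"translation":[0,0,15],"spin":0,"claw":1},{"translation":[0,0,30],"spin":0,"claw":1},{"translation":[0,0,42],"spin":0,"claw":1},{"translation":[0,0,42],"spin":0,"claw":1},{"translation":[0,0,42],"spin":0,"claw":0.5}]' 
python3 -m pendant '[{"translation":[0,0,0],"spin":0,"claw":0.2},{"translation":[0,0,0],"spin":0,"claw":0},{"translation":[0,0,0],"spin":0,"claw":-0.4},{"translation":[0,0,0],"spin":0,"claw":-1},{"translation":[0,0,0],"spin":0,"claw":-1}]' 60
python3 -m pendant '[{"translation":[0,0,0],"spin":0,"claw":-1},{"translation":[0,0,0],"spin":0,"claw":-1},{"translation":[0,0,0],"spin":0,"claw":-1},{"translation":[0,0,0],"spin":0,"claw":-1},{"translation":[0,0,0],"spin":0,"claw":-1}]' 60
```

```text
t: 2.75
ee_pos: [0.4268, 0.2463, 0.0379]
eef_rot: [-0.0, 0.839, 0.544, -0.001]
ft_force: [0.4, -0.4, 0.1]
finger_gap: 1.001
grip_force: 0.0
t: 3.17
ee_pos: [0.4281, 0.2469, -0.0009]
eef_rot: [-0.0, 0.84, 0.543, -0.001]
ft_force: [-0.6, -0.5, -0.3]
finger_gap: 0.886
grip_force: 0.0
t: 3.58
ee_pos: [0.43, 0.2477, 0.0011]
eef_rot: [0.0, 0.84, 0.542, 0.002]
ft_force: [-1.1, -1.0, 6.9]
finger_gap: 0.591
grip_force: 63.2
t: 4.0
ee_pos: [0.43, 0.2478, 0.0012]
eef_rot: [0.0, 0.84, 0.542, 0.002]
ft_force: [-0.8, -1.0, 7.1]
finger_gap: 0.589
grip_force: 63.2
```

```bash
python3 -m pendant '[{"translation":[0,0,-10],"spin":0,"claw":-1},{"translation":[0,0,-30],"spin":0,"claw":-1},{"translation":[0,0,-60],"spin":0,"claw":-1},{"translation":[0,0,-95],"spin":0,"claw":-1},{"translation":[0,0,-95],"spin":0,"claw":-1}]' 60
python3 -m pendant '[{"translation":[0,0,0],"spin":7,"claw":-1},{"translation":[0,0,0],"spin":14,"claw":-1},{"translation":[0,0,0],"spin":21,"claw":-1},{"translation":[0,0,0],"spin":28,"claw":-1},{"translation":[0,0,0],"spin":35,"claw":-1}]'
python3 -m pendant '[{"translation":[0,0,0],"spin":7,"claw":-1},{"translation":[0,0,0],"spin":11.3,"claw":-1},{"translation":[0,0,0],"spin":11.3,"claw":-1},{"translation":[0,0,0],"spin":11.3,"claw":-1},{"translation":[0,0,0],"spin":11.3,"claw":-1}]'
python3 - <<'E'
from h import *
wristwood(.107,"pics/w2.png"); go([558,-1,95],19.4)
E
```

```text
t: 4.42
ee_pos: [0.4326, 0.249, 0.1025]
eef_rot: [0.001, 0.84, 0.542, 0.005]
ft_force: [0.8, 0.7, -0.3]
finger_gap: 0.589
grip_force: 62.7
t: 4.83
ee_pos: [0.4285, 0.2471, 0.0952]
eef_rot: [-0.0, 0.965, 0.262, 0.0]
ft_force: [0.6, 0.3, -1.0]
finger_gap: 0.589
grip_force: 62.6
t: 5.25
ee_pos: [0.4285, 0.2471, 0.0947]
eef_rot: [-0.0, 0.986, 0.17, 0.0]
ft_force: [-0.5, -0.4, -1.9]
finger_gap: 0.588
grip_force: 62.6
wood [459. 261.] (393, 211, 126, 84) [452.9 193.8  57.6  21.5  79.7]
wood [313. 113.] (252, 0, 144, 305) [471.7 262.3 124.   51.9  19.3]
tcp [428.5 247.1  94.6] yaw 19.5 tilt -1.0 shift [ 39.3 277.1  -0.4] spin 0.1
```

View pics/w2.png

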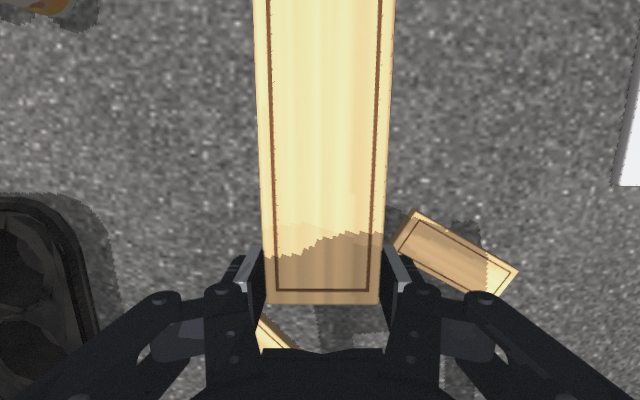

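The plaque is held square between the fingers, with its rear end at row 300. I'll carry it over the front of the jig.

```bash
python3 -m pendant '[{"translation":[4,28,0],"spin":0,"claw":-1},{"translation":[8,56,0],"spin":0,"claw":-1},{"translation":[12,84,0],"spin":0,"claw":-1},{"translation":[16,112,0],"spin":0,"claw":-1},{"translation":[20,140,0],"spin":0,"claw":-1}]' 60
python3 -m pendant '[{"translation":[4,28,0],"spin":0,"claw":-1},{"translation":[8,56,0],"spin":0,"claw":-1},{"translation":[12,84,0],"spin":0,"claw":-1},{"translation":[16,112,0],"spin":0,"claw":-1},{"translation":[19,137,0],"spin":0,"claw":-1}]'
python3 -m pendant '[{"translation":[0,0,0],"spin":0,"claw":-1},{"translation":[0,0,0],"spin":0,"claw":-1}]'
python3 - <<'E'
from h import *
wristwood(.107,"pics/w3.png"); go([558,-1,95],19.4)
im=eyes.camera("side"); c=cam("side"); hsv=cv2.cvtColor(im,cv2.COLOR_BGR2HSV)
cv2.imwrite("pics/s3.png",cv2.resize(im[90:240,270:430],None,fx=4,fy=4))
E
```

```text
t: 5.72
ee_pos: [0.4942, 0.1205, 0.0944]
eef_rot: [-0.0, 0.986, 0.169, 0.0]
ft_force: [-0.3, -0.5, -1.8]
finger_gap: 0.582
grip_force: 62.7
t: 6.13
ee_pos: [0.5578, -0.003, 0.0944]
eef_rot: [0.0, 0.986, 0.169, 0.0]
ft_force: [0.4, 0.2, -1.2]
finger_gap: 0.592
grip_force: 62.7
t: 6.3
ee_pos: [0.5574, -0.0025, 0.0943]
eef_rot: [-0.0, 0.986, 0.168, -0.0]
ft_force: [-0.4, 0.4, -1.1]
finger_gap: 0.594
grip_force: 62.8
wood [ 91. 291.] (48, 258, 95, 66) [509.9  93.9  41.8  21.9  79.2]
wood [322. 145.] (253, 0, 142, 305) [600.6  12.7 123.5  51.5  19.1]
tcp [556.9  -1.5  94.1] yaw 19.36 tilt -1.0 shift [ 1.2 -0.1 -0.9] spin -0.04
```

View pics/w3.png

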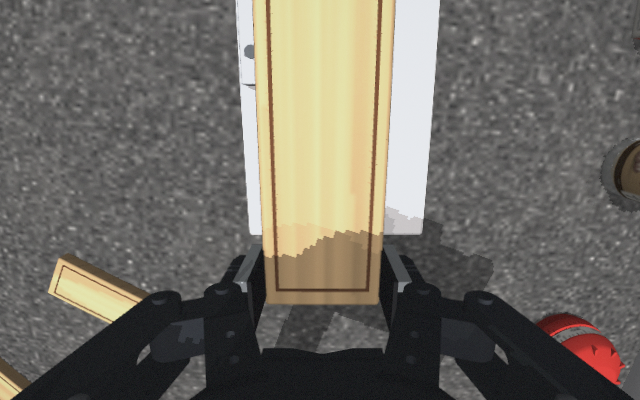

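Wrist view: the bed's front corners are at about (250,234) and (424,234). The fence is at the upper left, with its front end near (248,85). I'll cast these to refine the jig pose.

```bash
python3 - <<'E'
from h import *
im=cv2.imread("pics/w3.png"); c=cam("wrist")
hsv=cv2.cvtColor(im,cv2.COLOR_BGR2HSV)
m=cv2.inRange(hsv,(0,0,195),(180,40,255))
# straight edges: right edge cols at rows, left edge in rows 100-225, front edge row
r=[(max(np.where(m[y])[0]),y) for y in range(10,200,10)]
l=[(min(np.where(m[y])[0]),y) for y in range(100,225,8)]
for nm,p in (("right",r),("left",l)):
    P=ray(c,p,.012)[:,:2]*1000; v=cv2.fitLine(P.astype(np.float32),cv2.DIST_HUBER,0,.01,.01).ravel()
    a=np.degrees(np.arctan2(v[1],v[0])); a=(a+90)%180-90; n=np.array([-np.sin(np.radians(19.4)),np.cos(np.radians(19.4))])
    print(nm,"yaw",a.round(2),"n.offset",(P@n).mean().round(1),(P@n).std().round(2))
print("corners",(ray(c,[(250,234),(424,234)],.012)*1000).round(1))
print("fence front",(ray(c,[(243,85),(255,86)],.026)*1000).round(1))
u=np.array([np.cos(np.radians(19.4)),np.sin(np.radians(19.4))]); n=np.array([-u[1],u[0]])
f=[max(np.where(m[150:,x])[0])+150 for x in list(range(251,256))+list(range(395,424,3))]
print("front u",(ray(c,list(zip(list(range(251,256))+list(range(395,424,3)),f)),.012)[:,:2]*1000@u).round(1))
print("guess jig (656,22.5): n",np.array([656,22.5])@n,"u",np.array([656,22.5])@u)
R,p,a=tool();print("tcp n,u",p[:2]@n,p[:2]@u)
E
```

```text
right yaw 19.69 n.offset -258.4 0.27
left yaw 19.65 n.offset -132.2 0.24
corners [[520.5  42.9  12. ]
 [563.2 -78.3  12. ]]
fence front [[619.5  72.8  26. ]
 [621.3  65.6  26. ]]
front u [506.  505.2 505.2 505.2 505.2 506.8 506.8 506.8 506.8 506.8 506.8 506.8
 506.8 506.8 517.7]
guess jig (656,22.5): n -196.67519271188831 u 626.2276890810095
tcp n,u -185.6887929837236 524.7350129090972
```

```bash
python3 -m pendant '[{"translation":[0,0,25],"spin":0,"claw":-1},{"translation":[0,0,50],"spin":0,"claw":-1},{"translation":[0,-2,70],"spin":0,"claw":-1},{"translation":[0,-4,75],"spin":0,"claw":-1},{"translation":[0,-4,76],"spin":0,"claw":-1}]' 60
python3 -m pendant '[{"translation":[0,0,1],"spin":0,"claw":-1},{"translation":[0,0,2],"spin":0,"claw":-1},{"translation":[0,0,3],"spin":0,"claw":-1},{"translation":[0,0,4],"spin":0,"claw":-1},{"translation":[0,0,4.5],"spin":0,"claw":-1}]'
python3 - <<'E'
from h import *
go([558,-1,95],19.5)
E
```

```text
t: 6.82
ee_pos: [0.5535, 0.004, 0.0164]
eef_rot: [-0.001, 0.986, 0.169, -0.002]
ft_force: [-0.5, 0.3, -1.8]
finger_gap: 0.588
grip_force: 62.8
t: 7.23
ee_pos: [0.5564, 0.0023, 0.0146]
eef_rot: [0.0, 0.986, 0.168, 0.001]
ft_force: [0.1, 0.3, -1.5]
finger_gap: 0.589
grip_force: 62.8
tcp [556.4   2.3  14.6] yaw 19.36 tilt -1.0 shift [  0.5   3.7 -80.4] spin -0.14
```

```bash
python3 -m pendant '[{"translation":[6,0,0.5],"spin":0,"claw":-1},{"translation":[12,0,1],"spin":0,"claw":-1},{"translation":[18,0,1],"spin":0,"claw":-1},{"translation":[24,0,1],"spin":0,"claw":-1},{"translation":[30,0,1],"spin":0,"claw":-1}]' 60
python3 -m pendant '[{"translation":[6,0,0],"spin":0,"claw":-1},{"translation":[12,0,0],"spin":0,"claw":-1},{"translation":[18,0,0],"spin":0,"claw":-1},{"translation":[24,0,0],"spin":0,"claw":-1},{"translation":[28,0,0],"spin":-0.14,"claw":-1}]' 60
python3 - <<'E'
from h import *
go([558,-1,95],19.5)
im,c=wristwood(.028,"pics/w4.png")
t=eyes.camera("top"); cv2.imwrite("pics/t4.png",cv2.resize(t[80:220,250:400],None,fx=4,fy=4))
E
```

```text
t: 7.65
ee_pos: [0.5849, 0.0125, 0.0132]
eef_rot: [0.0, 0.986, 0.168, 0.0]
ft_force: [-3.9, -2.0, 6.6]
finger_gap: 0.59
grip_force: 63.7
t: 8.07
ee_pos: [0.6115, 0.0219, 0.0132]
eef_rot: [0.0, 0.986, 0.169, 0.0]
ft_force: [-5.3, -2.1, 8.3]
finger_gap: 0.592
grip_force: 63.9
tcp [611.5  21.9  13.2] yaw 19.51 tilt -1.0 shift [-58.1   3.7 -81.8] spin 0.01
wood [325. 119.] (252, 0, 144, 305) [655.2  37.2 121.5  50.6  19.1]
```

View pics/w4.png

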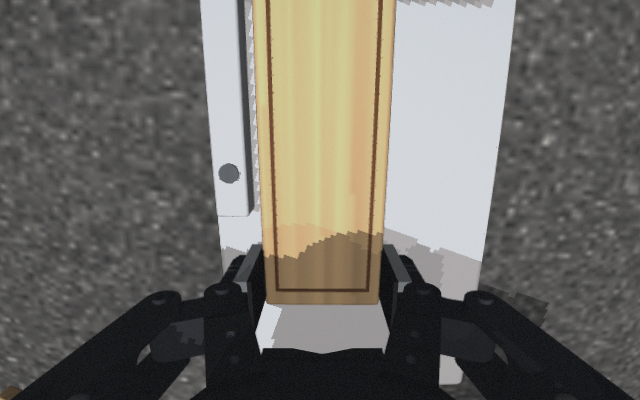

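The plaque lies on the bed parallel to the fence, whose front end is at (216–250,215). The fingers are still in front of it. I'll release, go behind the end and shut the fingers for pushing.

```bash
python3 -m pendant '[{"translation":[0,0,-1],"spin":0,"claw":1},{"translation":[0,0,-2],"spin":0,"claw":1},{"translation":[0,0,-2],"spin":0,"claw":1},{"translation":[0,0,-2],"spin":0,"claw":1},{"translation":[0,0,-2],"spin":0,"claw":1}]' 30
python3 -m pendant '[{"translation":[0,0,-20],"spin":0,"claw":1},{"translation":[0,0,-40],"spin":0,"claw":1},{"translation":[-20,0,-40],"spin":0,"claw":1},{"translation":[-42,0,-40],"spin":0,"claw":-1},{"translation":[-42,0,-40],"spin":0,"claw":-1}]' 30
python3 -m pendant '[{"translation":[0,0,0],"spin":0,"claw":-1},{"translation":[0,0,0],"spin":0,"claw":-1},{"translation":[0,0,0],"spin":0,"claw":-1},{"translation":[0,0,0],"spin":0,"claw":-1},{"translation":[0,0,0],"spin":0,"claw":-1}]' 30
python3 - <<'E'
from h import *
go([558,-1,95],19.5)
im,c=wristwood(.028,"pics/w5.png")
hsv=cv2.cvtColor(im,cv2.COLOR_BGR2HSV)
print("plate edge row by blue:",[(x,int(np.where(cv2.inRange(hsv,(100,120,60),(125,255,255))[:,x])[0].max(initial=-1))) for x in (280,320,360)])
E
```

```text
t: 8.58
ee_pos: [0.6103, 0.0217, 0.0147]
eef_rot: [-0.0, 0.986, 0.169, -0.0]
ft_force: [-0.3, 0.3, 0.7]
finger_gap: 1.001
grip_force: 0.0
t: 9.0
ee_pos: [0.5676, 0.0069, 0.054]
eef_rot: [-0.0, 0.986, 0.169, -0.002]
ft_force: [-1.5, 0.6, -0.0]
finger_gap: 0.751
grip_force: 0.0
t: 9.42
ee_pos: [0.5714, 0.0078, 0.0548]
eef_rot: [0.0, 0.986, 0.17, 0.0]
ft_force: [0.1, 0.5, -0.1]
finger_gap: 0.007
grip_force: 0.0
tcp [571.4   7.8  54.8] yaw 19.52 tilt -1.0 shift [-15.6   3.8 -40.2] spin 0.02
wood [ 62. 336.] (19, 303, 96, 64) [445.8 141.1  59.4  34.7  79.6]
wood [322.  91.] (269, 0, 109, 191) [640.6  32.2  91.6  50.7  19.2]
plate edge row by blue: [(280, -1), (320, -1), (360, -1)]
```

View pics/w5.png

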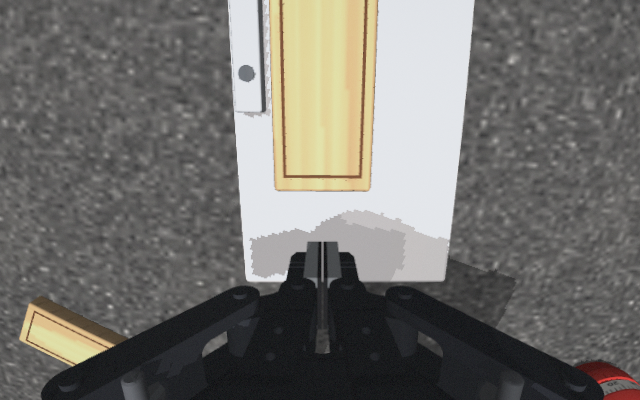

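The shut fingers (322,245) are behind the plaque's end (row 190). The fence's front end is at row 111. I'll cast these to get the remaining distances.

```bash
cat >> h.py <<'E'
U=np.array([np.cos(np.radians(19.5)),np.sin(np.radians(19.5))]); N=np.array([-U[1],U[0]])
def un(c,px,z):
    P=ray(c,px,z)[:,:2]*1000; return np.c_[P@U,P@N].round(1)
E
python3 - <<'E'
from h import *
c=cam("wrist"); p=tool()[1]; print("tcp",p[:2]@U,p[:2]@N)
print("fence front top inner/outer",un(c,[(265,111),(236,112)],.026),"rear corners",un(c,[(275,190),(371,190)],.028),"bed front",un(c,[(246,281),(446,281)],.012))
print("fence inner far",un(c,[(262,20)],.026),"plaque left far",un(c,[(271,20)],.028))
E
```

```text
tcp 541.1496389329108 -183.3128578252409
fence front top inner/outer [[ 609.5 -154.3]
 [ 609.2 -139.5]] rear corners [[ 568.8 -158.2]
 [ 568.8 -209.3]] bed front [[ 505.2 -134.8]
 [ 504.9 -262.6]]
fence inner far [[ 652.  -154.5]] plaque left far [[ 651.5 -159.1]]
```

```bash
python3 -m pendant '[{"translation":[0,0,15],"spin":0,"claw":-1},{"translation":[0,0,30],"spin":0,"claw":-1},{"translation":[0,0,36],"spin":0,"claw":-1},{"translation":[3,0,36],"spin":0,"claw":-1},{"translation":[6,0,36],"spin":0,"claw":-1}]' 30
python3 -m pendant '[{"translation":[3,0,0],"spin":0,"claw":-1},{"translation":[6,0,0],"spin":0,"claw":-1},{"translation":[9,0,0],"spin":0,"claw":-1},{"translation":[12,0,0],"spin":0,"claw":-1},{"translation":[15,0,0],"spin":0,"claw":-1}]' 30
python3 -m pendant '[{"translation":[3,0,0],"spin":0,"claw":-1},{"translation":[6,0,0],"spin":0,"claw":-1},{"translation":[9,0,0],"spin":0,"claw":-1},{"translation":[12,0,0],"spin":0,"claw":-1},{"translation":[15,0,0],"spin":0,"claw":-1}]' 30
python3 - <<'E'
from h import *
p=tool()[1]; print("tcp",p,p[:2]@U,p[:2]@N)
im,c=wristwood(.028,"pics/w6.png")
E
```

```text
t: 9.88
ee_pos: [0.5764, 0.0098, 0.0186]
eef_rot: [-0.0, 0.986, 0.169, -0.001]
ft_force: [-0.0, 0.7, 0.2]
finger_gap: 0.001
grip_force: 0.0
t: 10.3
ee_pos: [0.5911, 0.0147, 0.0192]
eef_rot: [0.0, 0.986, 0.169, 0.0]
ft_force: [-1.4, -0.6, 0.6]
finger_gap: -0.003
grip_force: 0.8
t: 10.72
ee_pos: [0.6051, 0.0198, 0.0188]
eef_rot: [0.0, 0.986, 0.169, -0.0]
ft_force: [-1.8, -1.4, 2.2]
finger_gap: -0.003
grip_force: 0.9
tcp [605.05702133  19.77618393  18.7561061 ] 576.9532786239223 -183.3303324424762
wood [321. 115.] (253, 0, 138, 245) [661.8  40.3  96.3  50.6  19.5]
```

```bash
python3 -m pendant '[{"translation":[2,0,0],"spin":0,"claw":-1},{"translation":[4,0,0],"spin":0,"claw":-1},{"translation":[6,0,0],"spin":0,"claw":-1},{"translation":[7,0,0],"spin":0,"claw":-1},{"translation":[8,0,0],"spin":0,"claw":-1}]' 30
python3 -m pendant '[{"translation":[0.7,0,0],"spin":0,"claw":-1},{"translation":[1.4,0,0],"spin":0,"claw":-1},{"translation":[2,0,0],"spin":0,"claw":-1},{"translation":[2,0,0],"spin":0,"claw":-1}]' 30
python3 - <<'E'
from h import *
p=tool()[1]; print("tcp",p,p[:2]@U,p[:2]@N)
im,c=wristwood(.028,"pics/w6.png")
E
```

```text
t: 11.18
ee_pos: [0.6124, 0.0224, 0.0187]
eef_rot: [-0.0, 0.986, 0.169, -0.0]
ft_force: [-1.0, -0.0, 0.2]
finger_gap: -0.002
grip_force: 0.6
t: 11.52
ee_pos: [0.6144, 0.0231, 0.0188]
eef_rot: [-0.0, 0.986, 0.169, 0.0]
ft_force: [-0.2, -0.6, -0.5]
finger_gap: -0.001
grip_force: 0.1
tcp [614.36438438  23.10071508  18.7705525 ] 586.8365365084069 -183.30335306450965
wood [321. 117.] (253, 0, 138, 245) [671.1  43.7  96.3  50.6  19.5]
```

```bash
P='python3 -m pendant'; for i in 1; do :; done
python3 -m pendant '[{"translation":[0.5,0,0],"spin":0,"claw":-1},{"translation":[1,0,0],"spin":0,"claw":-1},{"translation":[1,0,0],"spin":0,"claw":-1}]' 30 | grep -E "ee_pos|ft"
python3 -m pendant '[{"translation":[0.5,0,0],"spin":0,"claw":-1},{"translation":[1,0,0],"spin":0,"claw":-1},{"translation":[1,0,0],"spin":0,"claw":-1}]' 30 | grep -E "ee_pos|ft"
python3 -m pendant '[{"translation":[0.5,0,0],"spin":0,"claw":-1},{"translation":[1,0,0],"spin":0,"claw":-1},{"translation":[1,0,0],"spin":0,"claw":-1}]' 30 | grep -E "ee_pos|ft"
```

```text
ee_pos: [0.6153, 0.0234, 0.0188]
ft_force: [-0.0, 0.6, -0.2]
ee_pos: [0.6158, 0.0236, 0.0188]
ft_force: [-4.2, -1.5, 2.7]
ee_pos: [0.6159, 0.0236, 0.0187]
ft_force: [-9.2, -2.3, 7.3]
```

End contact at about 10 N, at u=588.4, which matches the predicted home position of 588.5. Next I'll push sideways towards the fence.

```bash
python3 -m pendant '[{"translation":[-6,0,0],"spin":0,"claw":-1},{"translation":[-12,0,0],"spin":0,"claw":-1},{"translation":[-12,0,-15],"spin":0,"claw":-1},{"translation":[-12,0,-40],"spin":0,"claw":-1},{"translation":[-12,0,-40],"spin":0,"claw":-1}]' 30
python3 -m pendant '[{"translation":[0,24,0],"spin":0,"claw":-1},{"translation":[0,48,0],"spin":0,"claw":-1},{"translation":[28,48,0],"spin":0,"claw":-1},{"translation":[56,48,0],"spin":0,"claw":-1},{"translation":[84,48,0],"spin":0,"claw":-1}]' 30
python3 -m pendant '[{"translation":[0,0,0],"spin":0,"claw":-1},{"translation":[0,0,12],"spin":0,"claw":-1},{"translation":[0,0,26],"spin":0,"claw":-1},{"translation":[0,0,40],"spin":0,"claw":-1},{"translation":[0,0,40],"spin":0,"claw":-1}]' 30
python3 - <<'E'
from h import *
p=tool()[1]; print("tcp",p,p[:2]@U,p[:2]@N)
im,c=wristwood(.028,"pics/w7.png")
E
```

```text
t: 12.73
ee_pos: [0.6086, 0.0198, 0.0636]
eef_rot: [0.001, 0.986, 0.169, 0.003]
ft_force: [1.1, -0.1, 2.1]
finger_gap: -0.001
grip_force: 0.0
t: 13.15
ee_pos: [0.702, 0.0023, 0.0589]
eef_rot: [0.0, 0.986, 0.169, 0.001]
ft_force: [-0.2, 0.0, 1.0]
finger_gap: -0.0
grip_force: 0.0
t: 13.57
ee_pos: [0.6967, 0.0027, 0.0131]
eef_rot: [-0.001, 0.986, 0.169, -0.004]
ft_force: [-0.4, -0.2, -0.5]
finger_gap: -0.001
grip_force: 0.0
tcp [696.6573188    2.72919402  13.11569111] 657.6091174616089 -229.97634002952668
wood [218. 247.] (146, 189, 129, 131) [688.4  48.9  62.   50.9  19.4]
wood [182. 135.] (154, 104, 56, 63) [735.1  73.9  22.7  22.   61.3]
wood [254. 134.] (233, 103, 36, 63) [744.1  48.7  23.4  13.3  19.4]
```

View pics/w7.png

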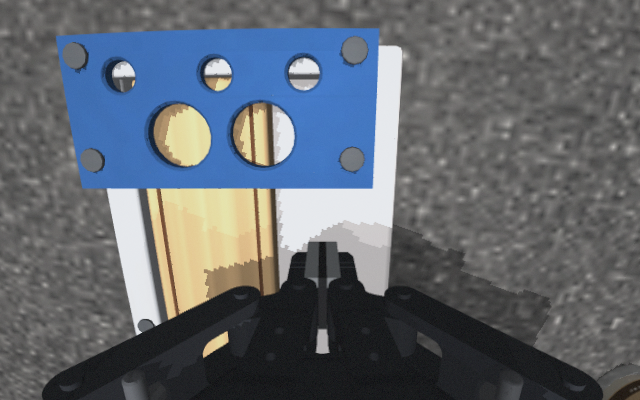

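The plaque shows through the stencil holes, with its end at the back stop (215,80). The fingers are beside it at (322,250). Now a slow push to the fence.

```bash
python3 -m pendant '[{"translation":[0,-1,0],"spin":0,"claw":-1},{"translation":[0,-2,0],"spin":0,"claw":-1},{"translation":[0,-3,0],"spin":0,"claw":-1},{"translation":[0,-4,0],"spin":0,"claw":-1},{"translation":[0,-5,0],"spin":0,"claw":-1}]' 30 | grep -E "ee_pos|ft"
python3 -m pendant '[{"translation":[0,-1,0],"spin":0,"claw":-1},{"translation":[0,-2,0],"spin":0,"claw":-1},{"translation":[0,-3,0],"spin":0,"claw":-1},{"translation":[0,-3,0],"spin":0,"claw":-1}]' 30 | grep -E "ee_pos|ft"
python3 - <<'E'
from h import *
p=tool()[1]; print("tcp",p,p[:2]@U,p[:2]@N)
im,c=wristwood(.028)
E
```

```text
ee_pos: [0.6998, 0.0077, 0.0197]
ft_force: [-0.1, 0.1, -0.9]
ee_pos: [0.6982, 0.0106, 0.0188]
ft_force: [0.7, -0.9, 0.0]
tcp [698.23200642  10.64819612  18.76259621] 661.7369005628672 -223.0372016133824
wood [237. 242.] (170, 195, 121, 116) [690.9  49.9  56.5  50.9  19.5]
wood [211. 142.] (180, 115, 55, 58) [735.1  73.5  22.9  22.2  62.3]
```

```bash
python3 -m pendant '[{"translation":[0,-0.7,0],"spin":0,"claw":-1},{"translation":[0,-1.5,0],"spin":0,"claw":-1},{"translation":[0,-1.5,0],"spin":0,"claw":-1}]' 30 | grep -E "ee_pos|ft"
python3 -m pendant '[{"translation":[0,-0.7,0],"spin":0,"claw":-1},{"translation":[0,-1.5,0],"spin":0,"claw":-1},{"translation":[0,-1.5,0],"spin":0,"claw":-1}]' 30 | grep -E "ee_pos|ft"
python3 -m pendant '[{"translation":[0,-0.7,0],"spin":0,"claw":-1},{"translation":[0,-1.5,0],"spin":0,"claw":-1},{"translation":[0,-1.5,0],"spin":0,"claw":-1}]' 30 | grep -E "ee_pos|ft"
python3 - <<'E'
from h import *
p=tool()[1]; print("tcp",p,p[:2]@U,p[:2]@N)
im,c=wristwood(.028)
E
```

```text
ee_pos: [0.6978, 0.0119, 0.0187]
ft_force: [-0.2, -0.1, -0.4]
ee_pos: [0.6972, 0.0131, 0.0188]
ft_force: [-0.4, -1.0, -0.3]
ee_pos: [0.6966, 0.0143, 0.0187]
ft_force: [-1.0, -3.2, 0.9]
tcp [696.61891458  14.34661309  18.72584802] 661.4508902220546 -219.01245920728138
wood [239. 240.] (174, 194, 121, 115) [690.4  52.3  56.   51.   18.7]
wood [217. 143.] (190, 114, 55, 58) [735.4  73.3  22.9  22.2  18.9]
```

```bash
python3 -m pendant '[{"translation":[0,-0.7,0],"spin":0,"claw":-1},{"translation":[0,-1.5,0],"spin":0,"claw":-1},{"translation":[0,-1.5,0],"spin":0,"claw":-1}]' 30 | grep -E "ee_pos|ft"
python3 -m pendant '[{"translation":[0,-0.5,0],"spin":0,"claw":-1},{"translation":[0,-1,0],"spin":0,"claw":-1},{"translation":[0,-1,0],"spin":0,"claw":-1}]' 30 | grep -E "ee_pos|ft"
python3 - <<'E'
from h import *
p=tool()[1]; print("tcp",p,p[:2]@U,p[:2]@N)
im,c=wristwood(.028)
E
```

```text
ee_pos: [0.6966, 0.0163, 0.019]
ft_force: [1.9, -1.2, 0.1]
ee_pos: [0.6966, 0.0167, 0.0191]
ft_force: [3.1, -4.0, -0.1]
tcp [696.56092949  16.66945151  19.11969835] 662.1716104622495 -216.80349950634837
wood [234. 241.] (176, 196, 119, 113) [690.1  54.2  55.1  50.6  19.5]
wood [224. 144.] (196, 116, 53, 58) [735.2  74.   23.2  20.8   8. ]
```

```bash
python3 -m pendant '[{"translation":[0,-0.5,0],"spin":0,"claw":-1},{"translation":[0,-1,0],"spin":0,"claw":-1},{"translation":[0,-1,0],"spin":0,"claw":-1}]' 30 | grep -E "ee_pos|ft"
python3 -m pendant '[{"translation":[0,-0.5,0],"spin":0,"claw":-1},{"translation":[0,-1,0],"spin":0,"claw":-1},{"translation":[0,-1,0],"spin":0,"claw":-1}]' 30 | grep -E "ee_pos|ft"
python3 - <<'E'
from h import *
p=tool()[1]; print("tcp",p,p[:2]@U,p[:2]@N)
im,c=wristwood(.028)
E
```

```text
ee_pos: [0.6966, 0.0168, 0.0193]
ft_force: [3.8, -6.7, -0.2]
ee_pos: [0.6965, 0.017, 0.0196]
ft_force: [5.3, -9.2, 0.2]
tcp [696.50153027  16.9939883   19.56780794] 662.2239509034291 -216.47774980531662
wood [240. 237.] (177, 196, 119, 112) [690.3  54.3  54.6  50.6  19.5]
wood [229. 145.] (197, 116, 55, 58) [ 7.354e+02  7.330e+01  2.320e+01  2.200e+01 -7.000e-01]
```

Stalled against the fence at about 10 N. I'll back off and give the end one last gentle push.

```bash
python3 -m pendant '[{"translation":[0,4,0],"spin":0,"claw":-1},{"translation":[0,10,0],"spin":0,"claw":-1},{"translation":[0,10,-15],"spin":0,"claw":-1},{"translation":[0,10,-40],"spin":0,"claw":-1},{"translation":[0,10,-40],"spin":0,"claw":-1}]' 30 | grep -E "ee_pos|ft"
python3 -m pendant '[{"translation":[-30,0,0],"spin":0,"claw":-1},{"translation":[-60,0,0],"spin":0,"claw":-1},{"translation":[-91,0,0],"spin":0,"claw":-1},{"translation":[-91,-25,0],"spin":0,"claw":-1},{"translation":[-91,-48,0],"spin":0,"claw":-1}]' 30 | grep -E "ee_pos|ft"
python3 -m pendant '[{"translation":[0,0,0],"spin":0,"claw":-1},{"translation":[0,0,12],"spin":0,"claw":-1},{"translation":[0,0,26],"spin":0,"claw":-1},{"translation":[0,0,40],"spin":0,"claw":-1},{"translation":[0,0,40],"spin":0,"claw":-1}]' 30 | grep -E "ee_pos|ft"
python3 - <<'E'
from h import *
p=tool()[1]; print("tcp",p,p[:2]@U,p[:2]@N)
im,c=wristwood(.028)
E
```

```text
ee_pos: [0.7017, 0.0096, 0.0651]
ft_force: [0.7, -1.3, 3.2]
ee_pos: [0.5954, 0.0237, 0.0594]
ft_force: [0.1, 0.4, -0.2]
ee_pos: [0.5938, 0.0239, 0.0139]
ft_force: [-0.8, 1.0, -2.3]
tcp [593.81151325  23.89191104  13.8982666 ] 567.7266540602302 -175.69684956364924
wood [332.  86.] (259, 0, 143, 204) [660.5  44.6  74.4  50.6  19.5]
```

```bash
python3 -m pendant '[{"translation":[3,2,0],"spin":0,"claw":-1},{"translation":[6,4,0],"spin":0,"claw":-1},{"translation":[8,4,0],"spin":0,"claw":-1},{"translation":[10,4,0],"spin":0,"claw":-1},{"translation":[12,4,0],"spin":0,"claw":-1}]' 30 | grep -E "ee_pos|ft"
python3 -m pendant '[{"translation":[0.7,0,0],"spin":0,"claw":-1},{"translation":[1.4,0,0],"spin":0,"claw":-1},{"translation":[2,0,0],"spin":0,"claw":-1},{"translation":[2,0,0],"spin":0,"claw":-1}]' 30 | grep -E "ee_pos|ft"
python3 - <<'E'
from h import *
p=tool()[1]; print("tcp",p,p[:2]@U,p[:2]@N)
E
```

```text
ee_pos: [0.6103, 0.0245, 0.0194]
ft_force: [0.5, 0.5, -0.4]
ee_pos: [0.6114, 0.0253, 0.0188]
ft_force: [0.2, 0.1, 0.3]
tcp [611.40489023  25.27747332  18.81526288] 584.7734113702248 -180.26355098625035
```

```bash
python3 -m pendant '[{"translation":[0.7,0,0],"spin":0,"claw":-1},{"translation":[1.4,0,0],"spin":0,"claw":-1},{"translation":[2,0,0],"spin":0,"claw":-1},{"translation":[2,0,0],"spin":0,"claw":-1}]' 30 | grep -E "ee_pos|ft"
python3 -m pendant '[{"translation":[0.5,0,0],"spin":0,"claw":-1},{"translation":[1,0,0],"spin":0,"claw":-1},{"translation":[1,0,0],"spin":0,"claw":-1}]' 30 | grep -E "ee_pos|ft"
python3 -m pendant '[{"translation":[0.5,0,0],"spin":0,"claw":-1},{"translation":[1,0,0],"spin":0,"claw":-1},{"translation":[1,0,0],"spin":0,"claw":-1}]' 30 | grep -E "ee_pos|ft"
python3 -m pendant '[{"translation":[0.5,0,0],"spin":0,"claw":-1},{"translation":[1,0,0],"spin":0,"claw":-1},{"translation":[1,0,0],"spin":0,"claw":-1}]' 30 | grep -E "ee_pos|ft"
python3 - <<'E'
from h import *
p=tool()[1]; print("tcp",p,p[:2]@U,p[:2]@N)
E
```

```text
ee_pos: [0.6134, 0.0259, 0.0188]
ft_force: [-0.7, 1.0, 0.3]
ee_pos: [0.6143, 0.0262, 0.0188]
ft_force: [0.2, -0.0, -0.1]
ee_pos: [0.6148, 0.0264, 0.0187]
ft_force: [-2.2, -0.2, 2.0]
ee_pos: [0.6149, 0.0264, 0.0187]
ft_force: [-8.9, -3.1, 6.3]
tcp [614.86353424  26.42303103  18.71203071] 588.4160677365227 -180.33821985462424
```

Same stop at u=588.4, so the end is home. I'll retreat, lift and check.

```bash
python3 -m pendant '[{"translation":[-5,0,0],"spin":0,"claw":-1},{"translation":[-15,0,0],"spin":0,"claw":-1},{"translation":[-25,0,-15],"spin":0,"claw":-1},{"translation":[-35,0,-45],"spin":0,"claw":-1},{"translation":[-35,0,-60],"spin":0,"claw":-1}]' 30 | grep -E "ee_pos|ft"
python3 -m pendant '[{"translation":[0,0,-20],"spin":0,"claw":-1},{"translation":[0,0,-40],"spin":0,"claw":-1},{"translation":[0,0,-60],"spin":0,"claw":-1},{"translation":[0,0,-60],"spin":0,"claw":-1},{"translation":[0,0,-60],"spin":0,"claw":-1}]' 30 
python3 - <<'E'
from h import *
im,c=wristwood(.028,"pics/w8.png"); 
E
```

```text
ee_pos: [0.5824, 0.0148, 0.0806]
ft_force: [-0.2, -0.2, 1.7]
t: 20.28
ee_pos: [0.5844, 0.0151, 0.1404]
eef_rot: [0.0, 0.986, 0.169, 0.002]
ft_force: [-0.7, -0.5, 0.1]
finger_gap: 0.001
grip_force: 0.0
wood [141. 298.] (98, 267, 94, 58) [438.2 135.6  81.3  35.5  80. ]
wood [319.  67.] (283, 1, 72, 144) [672.1  48.6 100.6  51.1  19.3]
```

View pics/w8.png

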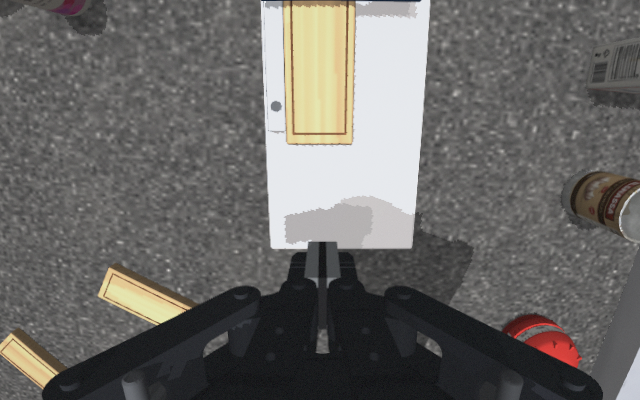

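The plaque's rear end is at row 144 and the fence front at row 131. Its left side lies along the fence at col 285. I'll check that numerically, then hand in.

```bash
python3 - <<'E'
from h import *
c=cam("wrist")
f=un(c,[(284.5,131)],.026)[0]; r=un(c,[(286.5,144),(353,144)],.028)
print("fence",f,"rear corners",r,"gap along (want 10)",f[0]-r[0,0],"side gap",f[1]-r[0,1], "bed", un(c,[(271,248),(412,248)],.012))
E
```

```text
fence [ 608.  -151.6] rear corners [[ 598.2 -153. ]
 [ 598.2 -204.1]] gap along (want 10) 9.799999999999955 side gap 1.4000000000000057 bed [[ 504.5 -134.7]
 [ 504.3 -261.1]]
```

```bash
python3 -c "
from bench import order
print(order.job_done())"
```

```text
the job is handed in; nothing more can be done
None
```

The plaque is home under the stencil plate and the job is handed in: its end stopped against the back stop and its side against the fence, both at about 10 N, with a 0–1.5 mm side gap in the last picture; the timer, jar and bottle were never touched.

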